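# Tip the counted finger pieces from the scale scoop into their kit box

### The arm

A 6-joint arm with a two-finger parallel gripper is mounted at the origin on the work surface. World frame = base frame: x ahead of the robot, y to its left, z up, the work surface at z = 0. Lengths are in m, angles in degrees, forces in N, time in s.
With the tool pointing down it reaches from about 0.4 to 0.825 m from the base axis. Payload 7 kg.
Tool frame: the origin (TCP) lies on the centre line of the jaws, within the pads' length; the fingertips stand 8 mm ahead of it and the grasp point (between the pads) lies 11 mm behind it; z points along the fingers, y is the line along which they close (so a half turn about z gives the same grasp; the last joint's range is limited). The gripper opens to 88 mm and grips with 3 to 60 N. Pads are 19 mm wide; open, the fingers measure 130 mm over their backs; the gripper's body (78 mm by 193 mm) begins 47 mm behind the grasp point.
Start: joints at [89.502, 20.546, 0.682, 0, -70.136, -16.507], TCP at [0.197, 0.645, 0.235] pointing down, gripper open.
Joint ranges: [-176.03, 176.03], [-82.01, 121.73], [-58.28, 71.71], [-173.87, 95.51], [-174.79, -0.11], [-173.66, 173.66]. Speed limits (degrees/s): [136.94, 136.94, 172.46, 180, 180, 180].

### API

Orientations are given as [roll, pitch, yaw] about the fixed x, y, z axes, in that order (R = Rz(yaw) Ry(pitch) Rx(roll)).
In Python, from plant import ctrl, vision gives the robot as it stands. The module is installed in compiled form; this text tells all that it offers.
- The arm moves only by the tool move_arm, never from a script. Its argument "moves" is one flat list of numbers, 7 for each row, row after row: the finger opening in cm, from 0 to 8.76, then the shift along the tool's x, y, z in cm, then the turn, a rotation vector about the tool's x, y, z in rad. A call has 1 to 8 rows; each row shifts and turns the commanded pose from where the row before left it, along the tool's axes as they then stand; what a row does not reach is not made up. A row lasts 1/10 s, in which the tool goes at most 50 mm and 8.59 degrees, less where a joint would pass 70% of its speed; a pose out of reach is approached as far as the arm can. A call with a gripper value outside its range is refused whole. The fingers move at their own pace and stop on an object; the grip force is fixed at half the most. Time passes only in rows, so rows that do not move let the fingers close. It gives the time, the measured TCP pose, the force, the opening and the grip force at its end, in the units of the state.
- ctrl.get_obs(): the state, without advancing time (a new reading comes with each control period).
- vision.snapshot(name): name is "side" or "top" or "wrist"; returns (picture, depth): 420x560x3 uint8, red, green, blue; 420x560 float32, m along the optical axis (not along the pixel's ray), 0 where there is no reading.
- vision.camera_model(name): a dict with "vertical_fov" (degrees; the focal length in pixels is half the picture's height over the tangent of half this angle, whatever the lens; pixels are square), "cx", "cy" (the principal point, pixels), "cam_to_world" (4x4, takes a point from camera to world coordinates). Camera axes: x right, y down, z forward; pixel columns grow to the right and rows downward; lengths in m; the calibration is good to about 2 mm. The wrist camera is an equidistant fisheye: a pixel r from the principal point sees the ray r / f radians off the axis. A picture is of the moment at which its call begins: read the wrist's pose just before it. camera_model takes no time and is no camera call; for the wrist camera it gives the pose at the moment of the call.
- ctrl.close_job(): hands the job in; it is judged then, once.
The state is a dict: "clock": time; "joint_pos": joint angles; "qvel": joint speeds; "tau": joint torques, N m; "tool_pos": TCP position; "orientation": TCP orientation; "force": force on the tool from outside, world axes, zero at the start; "moment": the same for the moment, N m; "opening": finger opening in m; "gripper_force": force on a finger pad.
Only numpy, scipy, OpenCV 4.12 (cv2) and the standard library are available. Lean on these libraries where they do the work, as an engineer would, in place of code of your own. Each camera call takes 0.05 s, during which the arm holds its last target. There are 200 camera calls.

### The job

Pack the five counted yellow finger pieces: lift the scoop off the counting scale by its black handle with the pieces in it, and tip its open nose down low over the kit box that holds the yellow palm, so that all five slide in. Then set the empty scoop gently back on the middle of the scale's pan, lying as it did before with its nose to the same side, and leave everything else where it is.

Things in the scene. Friction and masses are not known exactly. Their poses are not given: they have to be found in the camera images.
- scoop: Loose polished steel scale scoop, 0.3 kg, 220 long, 140 wide, narrowing to a 96 mm open nose; floor 3 thick, walls 42 high (32 at the narrowing part). Origin: centre of the underside; x to the closed back (x = +105 mm), nose at x = -115 mm, z up. A bridge handle spans it side to side above the origin. Pieces in it begin to slide at 15 to 25 degrees of tip and run out freely at 35 to 45.
- scoop_grip (a point): Centre of the scoop's black plastic handle grip, 92 mm above the scoop's underside, straight above the scoop's origin. The grip is a straight bar along the scoop's y axis: 90 mm long, 14 mm thick (along x), 20 mm tall; 79 mm of free height beneath it. Axes as the scoop's. Start height about 162 mm above the table.
- scoop_nose (a point): Middle of the scoop's open nose edge, on the floor's upper face: scoop x = -115 mm, y = 0, z = 3 mm. Axes as the scoop's.
- scale: Counting scale, heavy, stays put: grey housing 250 x 210 mm, 70 mm high, console with three dark windows and a keypad at its -x side, flat steel pan behind. Origin: centre of its underside.
- pan (a point): Centre of the top face of the scale's flat steel pan (180 mm along x, 200 mm along y), 70 mm above the table. Axes as the scale's: -x towards the console, z up. At the start the scoop stands here, lying across the pan with its nose towards the pan's +y side.
- box_yellow: The kit box to fill: grey open plastic box, loose, 0.45 kg, outside 210 mm (x) x 170 mm (y) x 75 mm high, walls and floor 4 mm, with the yellow palm in it. Origin: centre of its underside.
- palm_yellow: Yellow printed palm (about 75 x 90 x 26 mm) lying loose on the floor of the kit box to fill. Origin: its centre.
- box_green: The other kit box, same make and size, with the green palm in it; to be left alone. Origin: centre of its underside.
- palm_green: Green printed palm in the other kit box, same size as the yellow one. Origin: its centre.
- piece1: One of five equal yellow printed finger pieces, 47 x 18 x 16 mm, 14 g, lying loose in the scoop at the start. Origin: its centre; x along its length.
- piece2: One of five equal yellow printed finger pieces, 47 x 18 x 16 mm, 14 g, lying loose in the scoop at the start. Origin: its centre; x along its length.
- piece3: One of five equal yellow printed finger pieces, 47 x 18 x 16 mm, 14 g, lying loose in the scoop at the start. Origin: its centre; x along its length.
- piece4: One of five equal yellow printed finger pieces, 47 x 18 x 16 mm, 14 g, lying loose in the scoop at the start. Origin: its centre; x along its length.
- piece5: One of five equal yellow printed finger pieces, 47 x 18 x 16 mm, 14 g, lying loose in the scoop at the start. Origin: its centre; x along its length.
- pliers: Red-handled pliers lying on the table, 150 mm long, a bystander. Origin: underside near the pivot.
- screwdriver: Screwdriver lying on the table, a bystander. Origin: underside.
- jar: Small glass screw jar with blue cap, 54 mm wide, 60 mm high, a bystander. Origin: centre of underside.
- print_hand: Finished blue and black printed hand lying on the table, about 200 mm long and 26 mm high, a bystander. Origin: underside of its palm.
There are look-alikes about, which are no part of the job. Leave any orange or pink look-alike of the piece2 alone.

How it is judged:
By the outcome, as a careful person would: the job done as asked, in the order asked, and still so for the second after the job is handed in, with the robot touching nothing.
It also fails if it takes over 64 s, if anything falls off the work surface, if the arm or the gripper's body presses on something with over 40 N, if the wrist force passes 120 N, or if a joint passes its speed limit or range.

## Working session

There is one attempt and no reset: what is moved stays moved. The work goes in short steps, Python scripts to look and compute and a tool call to move; the robot and the scene stay as the last step left them, time stands still between calls to the robot, and variables do not carry over. Pictures are saved under pics/ and viewed, at most 10 in all, crops included, and the job is handed in when it is done.

Besides the shell and the picture viewer there is one more tool, called after ">>>" in YAML: its name, and indented under it one key for each argument. move_arm: Moves the arm, as the interface text tells. Its arguments: {"type":"object","properties":{"moves":{"type":"array"}},"required":["moves"]}

```bash
mkdir -p pics; python3 - <<'E'
from plant import ctrl, vision
import cv2,numpy as np
o=ctrl.get_obs();print({k:np.round(v,3) for k,v in o.items()})
for n in("top","side"):
    p,d=vision.snapshot(n);cv2.imwrite(f"pics/{n}0.png",p[:,:,::-1]);np.savez(f"{n}0.npz",p=p,d=d,**vision.camera_model(n))
    print(vision.camera_model(n))
E
```

```text
{'clock': np.float64(0.0), 'joint_pos': array([ 8.9502e+01,  2.0592e+01,  6.3300e-01, -2.1000e-02, -7.0134e+01,
       -1.6504e+01]), 'qvel': array([-0.091, -0.066,  0.037,  0.07 ,  0.091,  0.012]), 'tau': array([-1.0000e-03, -5.8271e+01,  2.9306e+01,  6.9980e+00,  7.0000e-03,
       -0.0000e+00]), 'tool_pos': array([0.197, 0.645, 0.234]), 'orientation': array([ 1.79906e+02, -7.00000e-03, -1.70100e+01]), 'force': array([ 0.773, -0.633, -0.308]), 'moment': array([ 0.023, -0.014,  0.012]), 'gripper_force': np.float64(0.0), 'opening': np.float64(0.088)}
{'vertical_fov': 53.339847316401304, 'cx': 278.4685423103664, 'cy': 206.0363486663546, 'cam_to_world': array([[ 0.00618251, -0.98120952,  0.19284618,  0.35953735],
       [-0.99981005, -0.00963001, -0.01694468,  0.05115864],
       [ 0.01848339, -0.19270479, -0.98108268,  1.01826869],
       [ 0.        ,  0.        ,  0.        ,  1.        ]])}
{'vertical_fov': 47.241403358201765, 'cx': 284.82501391247223, 'cy': 207.7625811943226, 'cam_to_world': array([[ 0.96670887, -0.18070358,  0.18116338,  0.34405052],
       [-0.25539735, -0.72482406,  0.63984551, -0.6804916 ],
       [ 0.0156892 , -0.66481298, -0.74684507,  0.94346794],
       [ 0.        ,  0.        ,  0.        ,  1.        ]])}
```

View pics/top0.png

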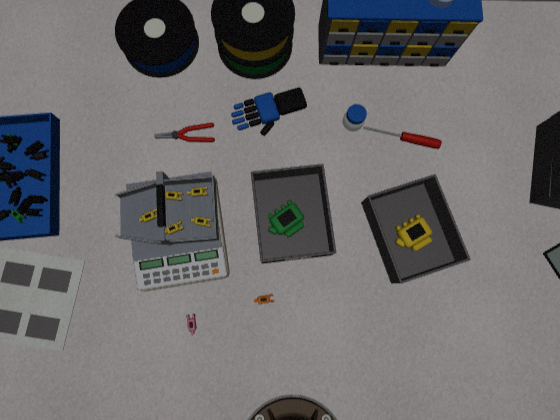

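View pics/side0.png

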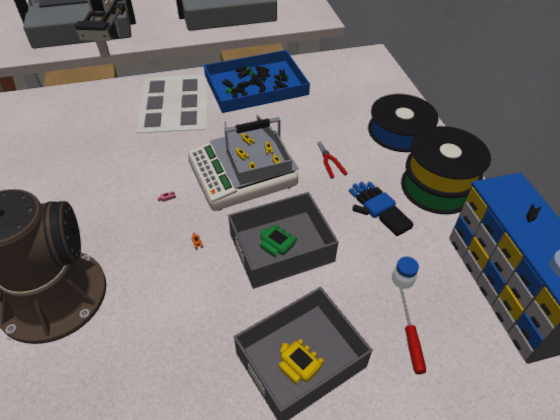

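The top view shows the scale and scoop at about (170,215): handle at (160,200), nose to the left (+y). The green box is at (292,215) and the yellow-palm box at (415,230). The side view agrees: handle (253,126), yellow box (302,352). Next I measure them.

```bash
cat > h.py <<'E'
import numpy as np,cv2
def cloud(d,m):
    f=d.shape[0]/2/np.tan(np.radians(m['vertical_fov'])/2)
    v,u=np.mgrid[:d.shape[0],:d.shape[1]]
    c=np.stack([(u-m['cx'])/f*d,(v-m['cy'])/f*d,d],-1)
    T=np.asarray(m['cam_to_world']);return c@T[:3,:3].T+T[:3,3]
def rect(P,name):
    r=cv2.minAreaRect(P[:,:2].astype(np.float32)*1000);print(name,len(P),'c',np.round(r[0],1),'size',np.round(r[1],1),'ang',round(r[2],1),'z',np.round(np.percentile(P[:,2],[5,50,95])*1000,1))
    return r
E
python3 - <<'E'
from h import *
for n in("top","side"):
    z=np.load(n+"0.npz");X=cloud(z['d'].astype(float),z);p=z['p'].astype(int);ok=z['d']>0
    v,u=np.mgrid[:420,:560]
    dark=p.max(2)<60
    R=dict(top=dict(sc=(100,170,230,295),g=(245,160,340,268),y=(355,170,475,288)),side=dict(sc=(185,110,305,205),g=(225,195,340,285),y=(230,290,375,415)))[n]
    def inb(k):a=R[k];return ok&(u>a[0])&(u<a[2])&(v>a[1])&(v<a[3])
    print(n,'table z',np.median(X[350:400,100:200,2]) if n=='top' else '')
    m=inb('sc')&dark&(X[...,2]>.145)&(X[...,2]<.185);P=X[m];rect(P,'grip')
    m=inb('sc')&(X[...,2]>.105)&(X[...,2]<.122);rect(X[m],'scoop walls top')
    m=inb('sc')&(X[...,2]>.06)&(X[...,2]<.078);rect(X[m],'scale')
    for k in'gy':
        m=inb(k)&(X[...,2]>.070)&(X[...,2]<.08);rect(X[m],'box '+k)
        s=inb(k)&(p.max(2)-p.min(2)>90)&(X[...,2]<.06);rect(X[s],'palm '+k)
    s=inb('sc')&(p[...,0]>150)&(p[...,2]<80)&(p[...,1]>110)&(X[...,2]>.07)
    k,l,st,c=cv2.connectedComponentsWithStats(s.astype(np.uint8))
    for i in range(1,k):
        if st[i,4]>15:print('piece',st[i,4],np.round(X[l==i].mean(0)*1000))
E
```

```text
top table z 0.0007003298236223365
grip 381 c [524.3 280.2] size [144.2  15.3] ang 5.6 z [157.7 171.5 174.5]
scoop walls top 470 c [524.1 283.4] size [144.  217.1] ang 5.6 z [105.5 113.9 117. ]
scale 6230 c [493.2 278.8] size [236.4 226.5] ang 9.6 z [61.3 72.2 75.9]
box g 798 c [531.5   2.7] size [211.7 172.2] ang 7.2 z [73.4 76.7 79.5]Traceback (most recent call last):
  File "<stdin>", line 14, in <module>
  File "h.py", line 8, in rect
    r=cv2.minAreaRect(P[:,:2].astype(np.float32)*1000);print(name,len(P),'c',np.round(r[0],1),'size',np.round(r[1],1),'ang',round(r[2],1),'z',np.round(np.percentile(P[:,2],[5,50,95])*1000,1))
                                                                                                                                                       ~~~~~~~~~~~~~^^^^^^^^^^^^^^^^^^
    return _quantile_unchecked(
        a, q, axis, out, overwrite_input, method, keepdims, weights)
    return _ureduce(a,
                    func=_quantile_ureduce_func,
    ...<5 lines>...
                    overwrite_input=overwrite_input,
                    method=method)
    r = func(a, **kwargs)
    result = _quantile(arr,
                       quantiles=q,
    ...<2 lines>...
                       out=out,
                       weights=wgt)
    slices_having_nans = np.isnan(arr[-1, ...])
                                  ~~~^^^^^^^^^
IndexError: index -1 is out of bounds for axis 0 with size 0
```

```bash
python3 - <<'E'
from h import *
for n in("top","side"):
    z=np.load(n+"0.npz");X=cloud(z['d'].astype(float),z);p=z['p'].astype(int);ok=z['d']>0
    v,u=np.mgrid[:420,:560]
    R=dict(top=dict(sc=(100,170,230,295),g=(245,160,340,268),y=(355,170,475,288)),side=dict(sc=(185,110,305,205),g=(225,195,340,285),y=(230,290,375,415)))[n]
    def inb(k):a=R[k];return ok&(u>a[0])&(u<a[2])&(v>a[1])&(v<a[3])
    sat=p.max(2)-p.min(2)>80
    def go(m,nm):
        if m.sum()>5:return rect(X[m],n+' '+nm)
    go(inb('sc')&(X[...,2]>.145)&(X[...,2]<.185)&(p.max(2)<90),'grip')
    go(inb('sc')&(X[...,2]>.145)&(X[...,2]<.185)&(p.max(2)<45),'gripdark')
    go(inb('sc')&(X[...,2]>.105)&(X[...,2]<.122),'walls')
    go(inb('sc')&(X[...,2]>.062)&(X[...,2]<.074),'scale/pan')
    for k in'gy':
        go(inb(k)&(X[...,2]>.070)&(X[...,2]<.083),'box '+k)
        go(inb(k)&sat&(X[...,2]<.06),'palm '+k)
    s=inb('sc')&sat&(p[...,0]>p[...,2]+70)&(X[...,2]>.074)
    k,l,st,c=cv2.connectedComponentsWithStats(s.astype(np.uint8))
    for i in range(1,k):
        if st[i,4]>15:print('piece',st[i,4],np.round(X[l==i].mean(0)*1000))
    # table-level pixels of scale housing: corners of console edge
    P=X[inb('sc')&(X[...,2]>.045)&(X[...,2]<.074)]
E
```

```text
top grip 425 c [525.2 280.3] size [146.   15.3] ang 5.6 z [157.8 171.2 174.5]
top gripdark 361 c [524.3 280.2] size [144.2  15.3] ang 5.6 z [159.  171.7 174.5]
top walls 470 c [524.1 283.4] size [144.  217.1] ang 5.6 z [105.5 113.9 117. ]
top scale/pan 4199 c [501.5 281.1] size [220.7 225.1] ang 8.9 z [63.1 71.5 73.8]
top box g 842 c [531.5   2.7] size [211.7 172.2] ang 7.2 z [73.5 76.9 80. ]
top box y 915 c [ 498.  -284.7] size [212.1 172.7] ang 18.5 z [72.2 76.8 79.9]
top palm y 562 c [ 488.  -288.2] size [69.9 86.6] ang 31.1 z [22.7 28.4 32.5]
piece 73 [574. 220.  89.]
piece 66 [564. 275.  89.]
piece 72 [517. 328.  88.]
piece 69 [507. 210.  89.]
piece 71 [490. 270.  89.]
side grip 309 c [523.5 278.2] size [144.9  16.3] ang 3.5 z [154.6 166.7 174.1]
side gripdark 234 c [524.7 277.7] size [86.1 13.8] ang 6.4 z [156.  166.7 174.1]
side walls 400 c [523.7 282.4] size [145.1 220.8] ang 5.4 z [105.6 112.6 117.1]
side scale/pan 1794 c [505.4 225.6] size [221.2 319.9] ang 19.5 z [62.8 71.  73.7]
side box g 826 c [530.9   4.5] size [213.4 176.1] ang 7.1 z [71.  76.6 79.8]
side palm g 168 c [515.4  17.6] size [62.6 78.1] ang 37.7 z [24.2 29.8 33.2]
side box y 1268 c [ 497.  -283.8] size [212.8 173. ] ang 18.4 z [71.5 77.  80. ]
side palm y 961 c [ 487.1 -290.8] size [73.4 88.4] ang 29.8 z [21.1 28.  32.5]
piece 56 [516. 323.  88.]
piece 56 [564. 273.  88.]
piece 63 [489. 267.  88.]
piece 38 [572. 222.  90.]
piece 27 [506. 217.  89.]
```

>>> move_arm:
  moves: [8.7,1.5,0.9,0,0,0,0,8.7,3,1.8,0,0,0,0,8.7,4,2.4,0,0,0,0,8.7,4,2.4,0,0,0,0,8.7,4,2.4,0,0,0,0,8.7,4,2.4,0,0,0,0,8.7,4,2.4,0,0,0,0,8.7,4,2.4,0,0,0,0]

```text
clock: 0.9
tool_pos: [0.4209, 0.3962, 0.2346]
orientation: [180.0, 0.0, -17.0]
force: [-0.1, 1.1, 0.1]
opening: 0.0869
gripper_force: 0.0
```

>>> move_arm:
  moves: [8.7,4,2.4,0,0,0,0,8.7,4,2.5,0,0,0,0,8.7,3,2,0,0,0,0,8.7,2.5,1.5,0,0,0,0,8.7,0,0,0,0,0,-0.13,8.7,0,0,0,0,0,-0.13,8.7,0,0,0,0,0,-0.13,8.7,0,0,0,0,0,0]

```text
clock: 1.7
tool_pos: [0.5244, 0.2779, 0.2343]
orientation: [180.0, 0.0, 5.4]
force: [0.1, -0.8, 0.0]
opening: 0.087
gripper_force: 0.0
```

```bash
cat >> h.py <<'E'
from scipy.spatial.transform import Rotation as Ro
def pose():
    from plant import ctrl
    o=ctrl.get_obs();R=Ro.from_euler('xyz',o['orientation'],degrees=True)
    print('t',round(float(o['clock']),2),'tcp',np.round(o['tool_pos'],4),'rpy',np.round(o['orientation'],2),'q',np.round(o['joint_pos'],1),'F',np.round(o['force'],1),'open',round(float(o['opening']),4),'gf',round(float(o['gripper_force']),1))
    return np.array(o['tool_pos']),R
def delta(tp,rpy=None):
    p,R=pose();print('shift cm',np.round(R.inv().apply(np.array(tp)-p)*100,2))
    if rpy is not None:print('rotvec',np.round((R.inv()*Ro.from_euler('xyz',rpy,degrees=True)).as_rotvec(),3))
E
python3 - <<'E'
from h import *
from plant import vision
delta([.524,.2795,.151],[180,0,5.6])
m=vision.camera_model("wrist");p,d=vision.snapshot("wrist");cv2.imwrite("pics/w1.png",p[:,:,::-1]);print(m)
# handle: fisheye back-projection
f=210/np.tan(np.radians(m['vertical_fov'])/2)
v,u=np.mgrid[:420,:560];x=u-m['cx'];y=v-m['cy'];r=np.hypot(x,y)+1e-9;t=r/f
X=np.stack([np.tan(t)*x/r*d,np.tan(t)*y/r*d,d],-1)@m['cam_to_world'][:3,:3].T+m['cam_to_world'][:3,3]
k=(d>0)&(X[...,2]>.155)&(X[...,2]<.18)&(p.max(2)<60)&(abs(X[...,0]-.524)<.06)&(abs(X[...,1]-.28)<.04)
rect(X[k],'grip')
k=(d>0)&(X[...,2]>.105)&(X[...,2]<.122)&(abs(X[...,0]-.524)<.11)&(abs(X[...,1]-.28)<.15)
rect(X[k],'walls')
E
```

```text
t 1.7 tcp [0.5244 0.2779 0.2343] rpy [1.7999e+02 3.0000e-02 5.4100e+00] q [ 46.8  13.  -10.   -0.  -67.1  48.6] F [ 0.1 -0.8  0. ] open 0.087 gf 0.0
shift cm [-0.02 -0.17  8.33]
rotvec [ 0.     0.    -0.003]
{'vertical_fov': 65.70646984690485, 'cx': 276.63964485247, 'cy': 208.49049836466781, 'cam_to_world': array([[ 9.42745071e-02, -9.48461576e-01, -3.02544141e-01,
         6.06729156e-01],
       [-9.95546228e-01, -8.98651293e-02, -2.84950415e-02,
         2.86438430e-01],
       [-1.61716373e-04,  3.03883034e-01, -9.52709334e-01,
         3.84497540e-01],
       [ 0.00000000e+00,  0.00000000e+00,  0.00000000e+00,
         1.00000000e+00]])}
grip 2105 c [526.2 281.6] size [88.5 13.6] ang 4.4 z [170.5 171.8 173. ]
walls 2260 c [527.2 285.8] size [143.5 219.2] ang 4.6 z [105.6 113.5 115.1]
```

View pics/w1.png

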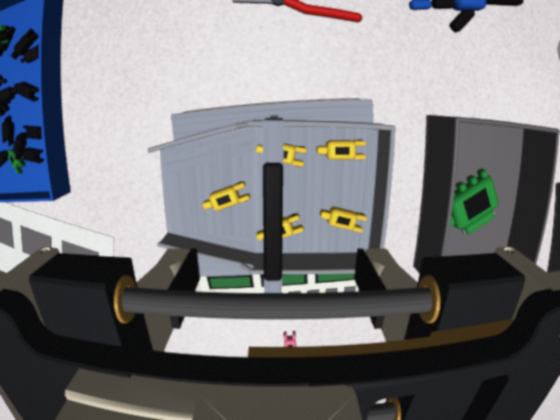

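The wrist view shows the handle at about (272,220), centred between the fingers. All five pieces are in the scoop, and the handle lines up with the middle of the pan's far edge. I go down and grip.

>>> move_arm:
  moves: [8.7,0.1,-0.3,2,0,0,0.005,8.7,0,0,3,0,0,0,8.7,0,0,2.2,0,0,0,8.7,0,0,1.1,0,0,0,4,0,0,0,0,0,0,0,0,0,0,0,0,0,0,0,0,0,0,0,0,0,0,0,0,0,0,0]

```text
clock: 2.55
tool_pos: [0.5257, 0.2823, 0.1528]
orientation: [-179.9, -0.1, 5.0]
force: [-0.3, -0.9, 0.6]
opening: 0.0603
gripper_force: 0.0
```

>>> move_arm:
  moves: [0,0,0,0,0,0,0,0,0,0,0,0,0,0,0,0,0,0,0,0,0,0,0,0,0,0,0,0]

```text
clock: 2.95
tool_pos: [0.5252, 0.2819, 0.1516]
orientation: [-180.0, -0.0, 5.1]
force: [0.1, 0.7, -0.4]
opening: 0.0288
gripper_force: 0.0
```

```bash
python3 -c "
from h import *
pose()"
```

```text
t 2.95 tcp [0.5252 0.2819 0.1516] rpy [-180.     -0.      5.05] q [ 47.   17.  -16.   -0.  -57.   48.1] F [ 0.1  0.7 -0.4] open 0.0288 gf 0.0
```

>>> move_arm:
  moves: [0,0,0,0,0,0,0,0,0,0,0,0,0,0,0,0,0,0,0,0,0,0,0,0,0,0,0,0,0,0,0,0,0,0,0]

```text
clock: 3.45
tool_pos: [0.5252, 0.2817, 0.1515]
orientation: [180.0, 0.0, 5.1]
force: [-0.2, -1.3, 0.1]
opening: 0.0138
gripper_force: 30.0
```

```bash
python3 -c "
from h import *
pose()"
```

```text
t 3.45 tcp [0.5252 0.2817 0.1515] rpy [1.7999e+02 1.0000e-02 5.0500e+00] q [ 47.   17.  -16.    0.  -57.   48.1] F [-0.2 -1.3  0.1] open 0.0138 gf 30.0
```

>>> move_arm:
  moves: [0,0,0,-0.3,0,0,0,0,0,0,-0.7,0,0,0,0,0,0,-1.3,0,0,0,0,0,0,-1.9,0,0,0,0,0,0,-2,0.02,0,0,0,0,0,-1.8,0.04,0,0,0,0,0,-1.3,0.05,0,0,0,0,0,-0.7,0.04,0,0]

```text
clock: 4.25
tool_pos: [0.5258, 0.2803, 0.2543]
orientation: [-171.2, -0.2, 5.1]
force: [-0.0, 1.1, -2.3]
opening: 0.0142
gripper_force: 30.0
```

```bash
python3 - <<'E'
from h import *
from plant import vision
p,R=pose()
# world shift from here to hover by box centre, pour plan
d=np.array([np.cos(np.radians(38)),np.sin(np.radians(38))])
for th in(45,55):
    c,s=np.cos(np.radians(th)),np.sin(np.radians(th));print(th,'nose rel grip: along d',115*c-89*s,'z',-115*s-89*c)
delta([.49,-.29,.26])
for n in("side",):
    q,_=vision.snapshot(n);cv2.imwrite("pics/side1.png",cv2.resize(q[90:220,170:330,::-1],None,fx=3,fy=3))
E
```

```text
t 4.25 tcp [0.5258 0.2803 0.2543] rpy [-1.7121e+02 -1.5000e-01  5.0900e+00] q [ 42.2  10.6  -7.8  -7.5 -66.4  55.6] F [-0.   1.1 -2.3] open 0.0142 gf 30.0
45 nose rel grip: along d 18.384776310850242 z -144.2497833620557
55 nose rel grip: along d -6.943241761349952 z -145.25078792847717
t 4.25 tcp [0.5258 0.2803 0.2543] rpy [-1.7121e+02 -1.5000e-01  5.0900e+00] q [ 42.2  10.6  -7.8  -7.5 -66.4  55.6] F [-0.   1.1 -2.3] open 0.0142 gf 30.0
shift cm [-8.63 55.74 -9.22]
```

View pics/side1.png

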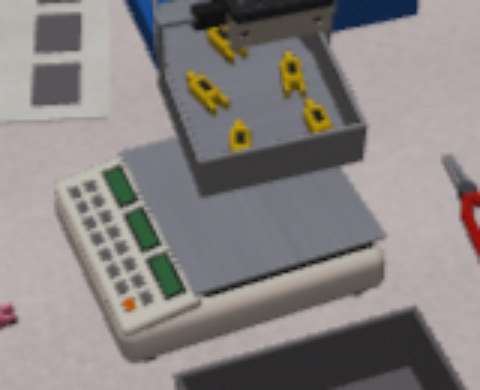

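All five pieces are in the lifted scoop, nose up 9°, and the bare pan is clear below. I carry it over with a gentle ramp.

>>> move_arm:
  moves: [0,-0.05,0.5,-0.07,0,0,0,0,-0.11,1,-0.15,0,0,0,0,-0.16,1.5,-0.22,0,0,0,0,-0.22,2,-0.3,0,0,0,0,-0.27,2.5,-0.37,0,0,0,0,-0.33,3,-0.45,0,0,0,0,-0.38,3.5,-0.52,0,0,0,0,-0.38,3.5,-0.52,0,0,0]

```text
clock: 5.1
tool_pos: [0.5212, 0.1, 0.2505]
orientation: [-171.5, 0.1, 5.1]
force: [0.9, -0.3, -1.9]
opening: 0.0138
gripper_force: 30.0
```

>>> move_arm:
  moves: [0,-0.38,3.5,-0.52,0,0,0,0,-0.38,3.5,-0.52,0,0,0,0,-0.38,3.5,-0.52,0,0,0,0,-0.38,3.5,-0.52,0,0,0,0,-0.38,3.5,-0.52,0,0,0,0,-0.38,3.5,-0.52,0,0,0,0,-0.38,3.5,-0.52,0,0,0,0,-0.38,3.5,-0.52,0,0,0]

```text
clock: 5.9
tool_pos: [0.5156, -0.1846, 0.2499]
orientation: [-171.4, 0.1, 5.1]
force: [1.3, 0.4, -3.4]
opening: 0.0138
gripper_force: 30.0
```

>>> move_arm:
  moves: [0,-0.38,3.5,-0.52,0,0,0,0,-0.38,3.5,-0.52,0,0,0,0,-0.38,3.5,-0.52,0,0,0,0,-0.38,3.5,-0.52,0,0,0,0,-0.33,3,-0.45,0,0,0,0,-0.27,2.5,-0.37,0,0,0,0,-0.22,2,-0.3,0,0,0,0,-0.16,1.5,-0.22,0,0,0]

```text
clock: 6.7
tool_pos: [0.5111, -0.4181, 0.2488]
orientation: [-171.4, 0.1, 5.0]
force: [0.2, 0.9, -3.5]
opening: 0.0138
gripper_force: 30.0
```

>>> move_arm:
  moves: [0,-0.13,1.2,-0.18,0,0,0,0,-0.09,0.8,-0.12,0,0,0,0,-0.07,0.6,-0.09,0,0,0,0,-0.03,0.3,-0.04,0,0,0,0,0,0,0,0,0,0]

```text
clock: 7.2
tool_pos: [0.5117, -0.4458, 0.2497]
orientation: [-171.4, 0.0, 5.1]
force: [0.7, 0.2, -3.1]
opening: 0.0137
gripper_force: 30.0
```

```bash
cat > pour.py <<'E'
from h import *
from plant import vision
p,R=pose()
# nose in tool frame: grasp 11mm behind TCP; grip point -> nose (-115 scoop x = tool y; -89 scoop z = +z tool)
nt=np.array([0,-.115,-.011+.089])
nose=p+R.apply(nt);print('nose',np.round(nose,4),'tip deg',np.round(np.degrees(np.arcsin(R.apply([0,1,0])[2])),1))
def seq(target,steps):
    global p,R
    n0=p+R.apply(nt);
    for i,a in enumerate(steps):
        nt_w=n0+(np.array(target)-n0)*(i+1)/len(steps)
        R2=R*Ro.from_rotvec([a,0,0]);p2=nt_w-R2.apply(nt)
        print(i,np.round(R.inv().apply(p2-p)*100,2),a,'tcp',np.round(p2,3));p,R=p2,R2
E
python3 - <<'E'
from pour import *
seq([.501,-.319,.085],[-.05,-.1]+[-.12]*7)
q,_=vision.snapshot("top");cv2.imwrite("pics/top2.png",q[:,:,::-1])
E
```

```text
t 7.2 tcp [ 0.5117 -0.4458  0.2497] rpy [-171.4     0.      5.07] q [-28.8  24.4  11.   -7.2 -81.5 125.2] F [ 0.7  0.2 -3.1] open 0.0137 gf 30.0
nose [ 0.5007 -0.3209  0.1898] tip deg -8.6
0 [ 0.01 -0.25  0.59] -0.05 tcp [ 0.511 -0.442  0.244]
1 [ 0.01 -0.74  0.05] -0.1 tcp [ 0.511 -0.435  0.244]
2 [ 0.01 -1.04 -0.16] -0.12 tcp [ 0.51  -0.425  0.246]
3 [ 0.01 -1.18 -0.17] -0.12 tcp [ 0.509 -0.413  0.246]
4 [ 0.01 -1.31 -0.19] -0.12 tcp [ 0.508 -0.4    0.245]
5 [ 0.01 -1.45 -0.24] -0.12 tcp [ 0.507 -0.385  0.242]
6 [ 0.01 -1.57 -0.3 ] -0.12 tcp [ 0.505 -0.37   0.238]
7 [ 0.01 -1.69 -0.37] -0.12 tcp [ 0.504 -0.354  0.231]
8 [ 0.01 -1.8  -0.46] -0.12 tcp [ 0.503 -0.338  0.223]
```

View pics/top2.png

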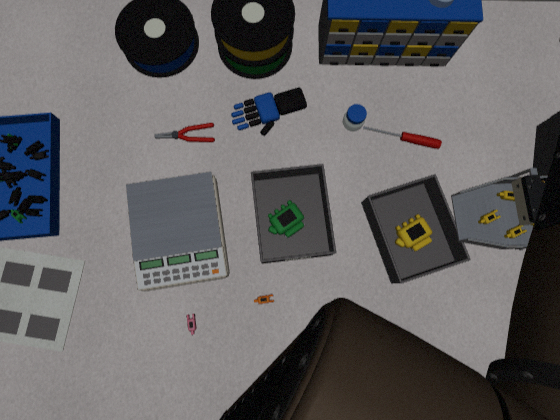

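Nothing spilled: pieces at (488,216) and (510,196–232) ride in the scoop, and its nose is next to the yellow box. The bare pan at (172,213) can be measured in this picture.

```bash
python3 - <<'E'
from pour import *
seq([.501,-.319,.100],[-.04,-.06,-.07,-.07])
seq([.501,-.319,.078],[-.05]+[-.07]*11)
p,d=vision.snapshot("top");d=d.astype(float);X=cloud(d,vision.camera_model("top"));p=p.astype(int)
k=(X[...,2]>.06)&(X[...,2]<.08)&(np.ptp(p,axis=2)<40);v,u=np.mgrid[:420,:560];k&=(u>115)&(u<235)&(v>165)&(v<245)&(p.max(2)<160)
rect(X[k],'pan')
E
```

```text
t 7.25 tcp [ 0.5118 -0.4455  0.2498] rpy [-1.714e+02 -1.000e-02  5.070e+00] q [-28.8  24.4  11.   -7.2 -81.5 125.2] F [ 0.6  1.4 -4. ] open 0.0136 gf 30.0
nose [ 0.5007 -0.3207  0.1899] tip deg -8.6
0 [ 0.01 -0.03  1.77] -0.04 tcp [ 0.512 -0.443  0.232]
1 [ 0.01 -0.28  1.56] -0.06 tcp [ 0.511 -0.438  0.217]
2 [ 0.01 -0.5   1.46] -0.07 tcp [ 0.511 -0.432  0.203]
3 [ 0.01 -0.66  1.46] -0.07 tcp [ 0.51  -0.426  0.188]
0 [-0.   -0.42 -0.38] -0.05 tcp [ 0.51  -0.422  0.191]
1 [-0.  -0.6 -0.6] -0.07 tcp [ 0.509 -0.415  0.197]
2 [-0.   -0.61 -0.61] -0.07 tcp [ 0.509 -0.408  0.201]
3 [-0.   -0.62 -0.61] -0.07 tcp [ 0.508 -0.4    0.205]
4 [-0.   -0.64 -0.61] -0.07 tcp [ 0.507 -0.392  0.209]
5 [-0.   -0.65 -0.62] -0.07 tcp [ 0.507 -0.384  0.212]
6 [-0.   -0.66 -0.62] -0.07 tcp [ 0.506 -0.375  0.214]
7 [-0.   -0.67 -0.63] -0.07 tcp [ 0.505 -0.366  0.216]
8 [-0.   -0.68 -0.64] -0.07 tcp [ 0.504 -0.357  0.217]
9 [-0.   -0.69 -0.65] -0.07 tcp [ 0.503 -0.347  0.218]
10 [-0.   -0.7  -0.65] -0.07 tcp [ 0.503 -0.338  0.218]
11 [-0.   -0.71 -0.66] -0.07 tcp [ 0.502 -0.328  0.217]
pan 5879 c [526.1 277.4] size [173.  200.5] ang 9.4 z [67.9 70.6 73.3]
```

>>> move_arm:
  moves: [0,0,0,1.8,-0.04,0,0,0,0,-0.3,1.6,-0.06,0,0,0,0,-0.5,1.4,-0.07,0,0,0,0,-0.7,1.4,-0.07,0,0,0,0,0,0,0,0,0,0,-0.4,-0.4,-0.05,0,0,0,0,-0.6,-0.6,-0.07,0,0,0,0,-0.6,-0.6,-0.07,0,0]

```text
$.moves: bad value
```

>>> move_arm:
  moves: [0,0,-0.62,-0.61,-0.07,0,0,0,0,-0.64,-0.61,-0.07,0,0,0,0,-0.65,-0.62,-0.07,0,0,0,0,-0.66,-0.62,-0.07,0,0,0,0,-0.67,-0.63,-0.07,0,0,0,0,0,0,0,0,0,0,0,0,0,0,0,0]

```text
clock: 8.0
tool_pos: [0.5089, -0.4129, 0.2812]
orientation: [168.6, -0.0, 5.2]
force: [-0.1, -0.0, -3.3]
opening: 0.014
gripper_force: 30.0
```

```bash
python3 - <<'E'
from pour import *
a=[]
for n in("top","side"):
    q,_=vision.snapshot(n);a.append(q[150:300,340:,::-1] if n=="top" else q[260:410,200:420,::-1])
cv2.imwrite("pics/p3.png",cv2.resize(np.hstack(a),None,fx=1.8,fy=1.8))
E
```

```text
t 8.0 tcp [ 0.5089 -0.4129  0.2812] rpy [ 1.6859e+02 -4.0000e-02  5.1500e+00] q [-16.1  12.8  -9.8  11.9 -63.7 106.3] F [-0.1 -0.  -3.3] open 0.014 gf 30.0
nose [ 0.5002 -0.316   0.182 ] tip deg 11.4
```

View pics/p3.png

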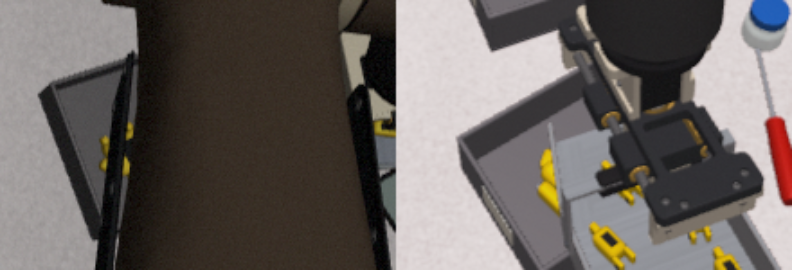

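My first call was refused because a row was one number short; the second ran. The scoop now hangs at 11° with the pieces still in it (side crop, around (610,245)). I lower it straight down gently, then tip.

>>> move_arm:
  moves: [0,0,-0.1,0.5,0,0,0,0,0,-0.2,1.1,0,0,0,0,0,-0.32,1.6,0,0,0,0,0,-0.36,1.8,0,0,0,0,0,-0.32,1.6,0,0,0,0,0,-0.22,1.1,0,0,0,0,0,-0.1,0.5,0,0,0,0,0,0,0,0,0,0]

```text
clock: 8.9
tool_pos: [0.5085, -0.4146, 0.1961]
orientation: [168.6, 0.1, 5.0]
force: [-0.4, -0.3, -3.6]
opening: 0.0136
gripper_force: 30.0
```

```bash
python3 - <<'E'
from pour import *
seq([.501,-.320,.080],[-.05]+[-.08]*8)
E
```

```text
t 8.9 tcp [ 0.5085 -0.4146  0.1961] rpy [1.6858e+02 9.0000e-02 5.0300e+00] q [-16.3  16.1 -17.3  13.3 -53.3 103.7] F [-0.4 -0.3 -3.6] open 0.0136 gf 30.0
nose [ 0.4998 -0.3177  0.0968] tip deg 11.4
0 [ 0.01 -0.41 -0.38] -0.05 tcp [ 0.508 -0.41   0.199]
1 [ 0.01 -0.68 -0.71] -0.08 tcp [ 0.508 -0.401  0.204]
2 [ 0.01 -0.7  -0.71] -0.08 tcp [ 0.507 -0.393  0.209]
3 [ 0.01 -0.71 -0.71] -0.08 tcp [ 0.506 -0.383  0.212]
4 [ 0.01 -0.72 -0.72] -0.08 tcp [ 0.505 -0.374  0.215]
5 [ 0.01 -0.74 -0.72] -0.08 tcp [ 0.505 -0.363  0.217]
6 [ 0.01 -0.75 -0.73] -0.08 tcp [ 0.504 -0.353  0.219]
7 [ 0.01 -0.76 -0.74] -0.08 tcp [ 0.503 -0.343  0.219]
8 [ 0.01 -0.78 -0.75] -0.08 tcp [ 0.502 -0.332  0.218]
```

>>> move_arm:
  moves: [0,0,-0.4,-0.4,-0.05,0,0,0,0,-0.7,-0.7,-0.08,0,0,0,0,-0.7,-0.7,-0.08,0,0,0,0,-0.7,-0.7,-0.08,0,0,0,0,-0.7,-0.7,-0.08,0,0,0,0,-0.7,-0.7,-0.08,0,0,0,0,-0.75,-0.75,-0.08,0,0,0,0,-0.75,-0.75,-0.08,0,0]

```text
clock: 9.7
tool_pos: [0.5038, -0.3424, 0.2221]
orientation: [133.4, -0.3, 5.2]
force: [-0.1, -0.6, -3.4]
opening: 0.0136
gripper_force: 30.0
```

>>> move_arm:
  moves: [0,0,-0.8,-0.75,-0.08,0,0,0,0,0,0,0,0,0,0,0,0,0,0,0,0,0,0,0,0,0,0,0,0,0,0,0,0,0,0,0,0,0,0,0,0,0]

```text
clock: 10.3
tool_pos: [0.5018, -0.3327, 0.2202]
orientation: [129.0, -0.1, 5.0]
force: [0.1, -0.9, -2.6]
opening: 0.0137
gripper_force: 30.0
```

```bash
python3 - <<'E'
from pour import *
a=[]
for n in("top","side"):
    q,_=vision.snapshot(n);a.append(q[150:300,340:,::-1] if n=="top" else q[260:410,200:420,::-1])
cv2.imwrite("pics/p4.png",cv2.resize(np.hstack(a),None,fx=1.8,fy=1.8))
E
```

```text
t 10.3 tcp [ 0.5018 -0.3327  0.2202] rpy [ 1.2903e+02 -8.0000e-02  5.0100e+00] q [  0.8  10.4 -53.9  74.1 -53.7  32.4] F [ 0.1 -0.9 -2.6] open 0.0137 gf 30.0
nose [ 0.501  -0.3209  0.0818] tip deg 51.0
```

View pics/p4.png

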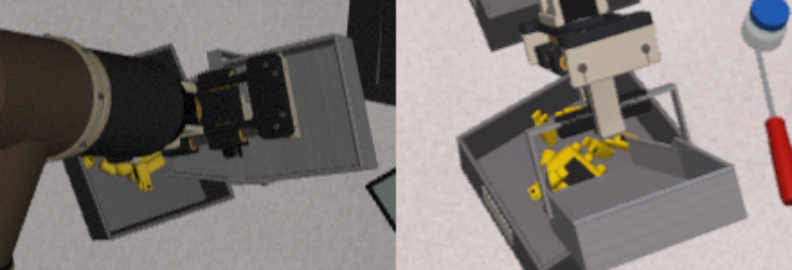

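```bash
python3 - <<'E'
from pour import *
seq([.501,-.325,.16],[.06]+[.1]*7)
seq([.501,-.325,.19],[.09])
E
```

```text
t 10.4 tcp [ 0.5017 -0.3326  0.22  ] rpy [ 1.2902e+02 -4.0000e-02  5.0200e+00] q [  0.8  10.4 -53.9  74.1 -53.7  32.4] F [-0.7 -0.6 -2.6] open 0.0137 gf 30.0
nose [ 0.5007 -0.3208  0.0815] tip deg 51.0
0 [-0.    1.24  0.13] 0.06 tcp [ 0.502 -0.341  0.229]
1 [-0.    1.48  0.56] 0.1 tcp [ 0.504 -0.355  0.236]
2 [-0.    1.41  0.49] 0.1 tcp [ 0.505 -0.369  0.242]
3 [-0.    1.34  0.43] 0.1 tcp [ 0.506 -0.382  0.246]
4 [-0.    1.26  0.37] 0.1 tcp [ 0.507 -0.395  0.249]
5 [-0.    1.18  0.32] 0.1 tcp [ 0.508 -0.407  0.251]
6 [-0.    1.09  0.28] 0.1 tcp [ 0.509 -0.418  0.252]
7 [-0.    1.    0.24] 0.1 tcp [ 0.51  -0.429  0.252]
0 [ 0.    1.04 -1.91] 0.09 tcp [ 0.511 -0.436  0.273]
```

>>> move_arm:
  moves: [0,0,1.2,0.1,0.06,0,0,0,0,1.5,0.5,0.1,0,0,0,0,1.4,0.5,0.1,0,0,0,0,1.35,0.4,0.1,0,0,0,0,1.25,0.4,0.1,0,0,0,0,1.2,0.3,0.1,0,0,0,0,1.1,0.3,0.1,0,0,0,0,1,0.2,0.1,0,0]

```text
clock: 11.2
tool_pos: [0.5105, -0.4273, 0.2533]
orientation: [172.8, -0.1, 5.1]
force: [-0.4, -1.1, -2.4]
opening: 0.0137
gripper_force: 30.0
```

>>> move_arm:
  moves: [0,0,1,-1.9,0.09,0,0,0,0,0.5,-1,0.04,0,0,0,0,0,0,0,0,0,0,0,0,0,0,0,0]

```text
clock: 11.6
tool_pos: [0.5105, -0.4398, 0.282]
orientation: [-180.0, 0.1, 5.0]
force: [-0.8, 0.9, -3.0]
opening: 0.0138
gripper_force: 30.0
```

```bash
python3 - <<'E'
from pour import *
a=[]
for n in("top","side"):
    q,_=vision.snapshot(n);a.append(q[150:300,340:,::-1] if n=="top" else q[260:410,200:420,::-1])
cv2.imwrite("pics/p5.png",cv2.resize(np.hstack(a),None,fx=1.8,fy=1.8))
delta([.5,.2815,.27],[180,0,5.3])
E
```

```text
t 11.6 tcp [ 0.5105 -0.4398  0.282 ] rpy [-1.7997e+02  6.0000e-02  4.9800e+00] q [-24.2  19.1   4.8   0.  -75.7 119.2] F [-0.8  0.9 -3. ] open 0.0138 gf 30.0
nose [ 0.5005 -0.3252  0.204 ] tip deg -0.0
t 11.7 tcp [ 0.5104 -0.4388  0.2819] rpy [-1.7996e+02  1.0000e-01  5.0700e+00] q [-24.1  19.1   4.7   0.  -75.7 119.2] F [ 0.1  0.3 -2.9] open 0.0139 gf 30.0
shift cm [  5.33 -71.84   1.22]
rotvec [-0.001  0.002 -0.004]
```

View pics/p5.png

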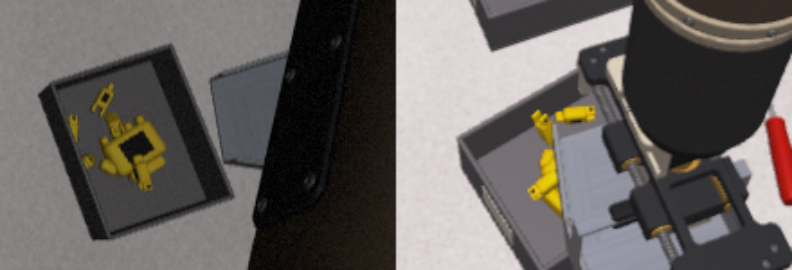

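The top crop shows five pieces in the box: (102,98), (73,127), (88,160), (115,120) and (145,175). I carry the scoop back.

>>> move_arm:
  moves: [0,0.11,-1,0,0,0,0,0,0.22,-2,0,0,0,0,0,0.32,-3,0,0,0,0,0,0.43,-4,0,0,0,0,0,0.43,-4,0,0,0,0,0,0.43,-4,0,0,0,0,0,0.43,-4,0,0,0,0,0,0.43,-4,0,0,0,0]

```text
clock: 12.5
tool_pos: [0.5151, -0.175, 0.2832]
orientation: [-180.0, -0.0, 5.1]
force: [1.6, 0.3, -1.5]
opening: 0.0134
gripper_force: 30.0
```

>>> move_arm:
  moves: [0,0.43,-4,0,0,0,0,0,0.43,-4,0,0,0,0,0,0.43,-4,0,0,0,0,0,0.43,-4,0,0,0,0,0,0.43,-4,0,0,0,0,0,0.43,-4,0,0,0,0,0,0.43,-4,0,0,0,0,0,0.43,-4,0,0,0,0]

```text
clock: 13.3
tool_pos: [0.5204, 0.1462, 0.2833]
orientation: [-180.0, -0.1, 5.2]
force: [0.9, -0.5, -3.0]
opening: 0.0138
gripper_force: 30.0
```

>>> move_arm:
  moves: [0,0.43,-4,0,0,0,0,0,0.38,-3.5,0,0,0,0,0,0.3,-2.8,0,0,0,0,0,0.2,-1.8,0,0,0,0,0,0.11,-1,0,0,0,0,0,0.06,-0.5,0,0,0,0,0,0,0,0,0,0,0,0,0,0,0,0,0,0]

```text
clock: 14.1
tool_pos: [0.5249, 0.2795, 0.283]
orientation: [180.0, 0.0, 5.0]
force: [1.0, 0.1, -2.2]
opening: 0.0136
gripper_force: 30.0
```

```bash
python3 - <<'E'
from h import *
from plant import vision
delta([.5252,.2805,.1525],[180,0,5.5])
q,_=vision.snapshot("top");cv2.imwrite("pics/top6.png",cv2.resize(q[130:310,90:490,::-1],None,fx=2,fy=2))
E
```

```text
t 14.1 tcp [0.5249 0.2795 0.283 ] rpy [179.99   0.     5.01] q [ 46.9  11.5  -5.5   0.  -73.   48.2] F [ 1.   0.1 -2.2] open 0.0136 gf 30.0
shift cm [ 0.04 -0.1  13.05]
rotvec [ 0.     0.    -0.009]
```

View pics/top6.png

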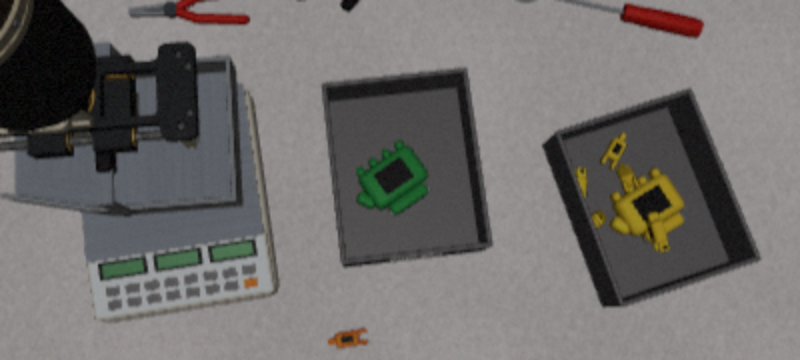

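The box holds all five pieces: (615,150), (582,180), (628,178), (598,218) and (655,230). The visible part of the scoop is empty. I lower it gently.

>>> move_arm:
  moves: [0,0,0,1,0,0,0,0,0,0,2.5,0,0,0,0,0,0,3,0,0,0,0,0,0,2.5,0,0,0,0,0,0,1.8,0,0,0,0,0,0,1,0,0,0,0,0,0,0.6,0,0,0,0,0,0,0.3,0,0,0]

```text
clock: 14.95
tool_pos: [0.5251, 0.2802, 0.1558]
orientation: [180.0, -0.0, 5.0]
force: [-0.3, 0.5, -2.2]
opening: 0.0138
gripper_force: 30.0
```

>>> move_arm:
  moves: [0,0,0,0.1,0,0,0,0,0,0,0.1,0,0,0,0,0,0,0.1,0,0,0,0,0,0,0,0,0,0]

```text
clock: 15.35
tool_pos: [0.525, 0.2805, 0.1532]
orientation: [-180.0, -0.0, 5.1]
force: [0.8, 0.3, -2.6]
opening: 0.0135
gripper_force: 30.0
```

>>> move_arm:
  moves: [0,0,0,0.1,0,0,0,0,0,0,0,0,0,0]

```text
clock: 15.55
tool_pos: [0.5249, 0.2804, 0.1519]
orientation: [-180.0, -0.0, 5.1]
force: [-0.1, -0.4, -3.5]
opening: 0.0137
gripper_force: 30.0
```

>>> move_arm:
  moves: [0,0,0,0.05,0,0,0,0,0,0,0,0,0,0]

```text
clock: 15.75
tool_pos: [0.525, 0.2805, 0.1515]
orientation: [-180.0, -0.0, 5.1]
force: [0.2, 0.4, -0.5]
opening: 0.0135
gripper_force: 30.0
```

>>> move_arm:
  moves: [0,0,0,0.05,0,0,0,0,0,0,0,0,0,0]

```text
clock: 15.95
tool_pos: [0.525, 0.2804, 0.1515]
orientation: [-180.0, -0.0, 5.1]
force: [-3.1, -0.2, 4.8]
opening: 0.0138
gripper_force: 30.0
```

The scoop is resting on the pan. I release and rise.

>>> move_arm:
  moves: [2,0,0,-0.05,0,0,0,3,0,0,0,0,0,0,4,0,0,0,0,0,0,5,0,0,0,0,0,0,6,0,0,0,0,0,0,6,0,0,0,0,0,0,6,0,0,0,0,0,0,6,0,0,0,0,0,0]

```text
clock: 16.75
tool_pos: [0.5249, 0.2804, 0.1514]
orientation: [-180.0, -0.0, 5.1]
force: [0.5, 0.3, -0.4]
opening: 0.0596
gripper_force: 0.0
```

>>> move_arm:
  moves: [6,0,0,-0.5,0,0,0,6,0,0,-1.5,0,0,0,6,0,0,-2.5,0,0,0,6,0,0,-3,0,0,0,6,0,0,-3,0,0,0,6,0,0,-3,0,0,0,6,0,0,-1.5,0,0,0,6,0,0,0,0,0,0]

```text
clock: 17.55
tool_pos: [0.5259, 0.281, 0.3048]
orientation: [-179.8, -0.3, 5.1]
force: [0.3, 0.5, -0.2]
opening: 0.0599
gripper_force: 0.0
```

```bash
python3 - <<'E'
from h import *
from plant import vision
pose()
d_=vision.snapshot("side");q,d=d_;X=cloud(d.astype(float),vision.camera_model("side"));v,u=np.mgrid[:420,:560]
k=(d>0)&(X[...,2]>.105)&(X[...,2]<.122)&(u>185)&(u<305)&(v>110)&(v<205);k&=(abs(X[...,0]-.525)<.1)&(abs(X[...,1]-.28)<.15)
rect(X[k],'walls')
w,_=vision.snapshot("wrist")
cv2.imwrite("pics/f.png",np.hstack([cv2.resize(q[:,:,::-1],(400,300)),cv2.resize(w[:,:,::-1],(400,300))]))
E
```

```text
t 17.55 tcp [0.5259 0.281  0.3048] rpy [-179.84   -0.25    5.06] q [ 46.9  10.9  -3.5   0.  -75.3  48.1] F [ 0.3  0.5 -0.2] open 0.0599 gf 0.0
walls 395 c [522.6 283.6] size [144.8 223.3] ang 6.6 z [105.6 113.  117.4]
```

View pics/f.png

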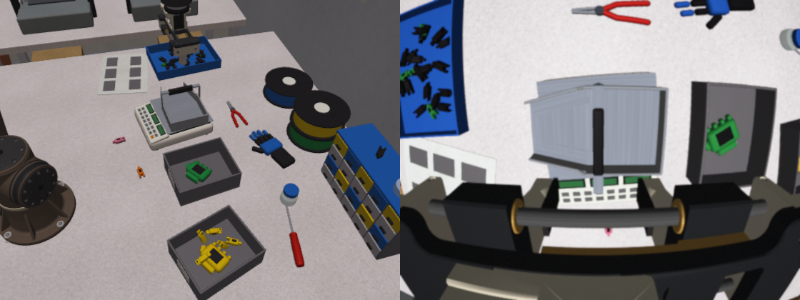

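The scoop lies empty on the pan (wrist view, right half, about (600,130)) with its nose to +y, within 2 mm of where it started. The pieces are in the yellow box at (218,245) and nothing else has moved.

```bash
python3 -c "
from plant import ctrl
print(ctrl.close_job())"
```

```text
the job is handed in; nothing more can be done
None
```

I tipped all five yellow pieces into the box with the yellow palm, set the empty scoop back on the middle of the pan with its nose to +y, and handed the job in at about 18 s; the final pictures showed nothing else disturbed.

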